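# Crank the bottle lift up to the green marker

### The arm

A 7-joint arm with a two-finger parallel gripper is mounted at the origin on the work surface. World frame = base frame: x ahead of the robot, y to its left, z up, the work surface at z = 0. Lengths are in m, angles in rad, forces in N, time in s.
With the tool pointing down it reaches from about 0.4 to 0.85 m from the base axis. Payload 4.5 kg.
Tool frame: the origin (TCP) lies at the very end of the fingers, on their centre line; the grasp point (between the pads) lies 19 mm behind it (r.pinch_z is the distance from the TCP to the grasp point, in m); z points along the fingers, y is the line along which they close (so a half turn about z gives the same grasp; the last joint's range is limited). The gripper opens to 88 mm and grips with 3 to 60 N. Pads are 18 mm wide; open, the fingers measure 123 mm over their backs; the gripper's body (75 mm by 187 mm) begins 45 mm behind the grasp point.
Start: joints at [1.154, 0.689, -0.195, 1.565, 0.157, 0.902, -0.215], TCP at [0.272, -0.563, 0.239] pointing down, gripper open.
Joint ranges: [-3.01, 3.01], [-0.46, 2.08], [-1.47, 1.51], [0.13, 2.56], [-1, 4.14], [0.04, 2.09], [-2.66, 2.66]. Speed limits (rad/s): [2.57, 2.57, 3.14, 3.14, 3.14, 3.14, 3.14].

### API

Orientations are given as a unit quaternion [x, y, z, w].
In Python, from plant import r, cams gives the robot as it stands.
- The arm moves only by the shell command python3 -m pendant 'ROWS' [FORCE]. ROWS is JSON, a list of rows, each a list of 3 entries, a list of its own where there are three numbers: the closure, from -1 (fully open) to 1 (shut), then the shift along the tool's x, y, z in mm, then the turn, a rotation vector about the tool's x, y, z in degrees. A call has 1 to 8 rows; each row shifts and turns the commanded pose from where the row before left it, along the tool's axes as they then stand; what a row does not reach is not made up. A row lasts 1/8 s, in which the tool goes at most 62.5 mm and 10.7 degrees, less where a joint would pass 70% of its speed; a pose out of reach is approached as far as the arm can. A call with a gripper value outside its range is refused whole. The fingers move at their own pace and stop on an object; FORCE is the grip in N (left out, the last holds). Time passes only in rows, so rows that do not move let the fingers close. It gives the time, the measured TCP pose, the force, the opening and the grip force at its end, in the units of the state.
- r.get_state(): the state, without advancing time (a new reading comes with each control period).
- cams.snapshot(name): name is "scene" or "top" or "wrist"; returns a dict with "img" (420x560x3 uint8, red, green, blue), "camera_matrix" (3x3 intrinsics, pixels), "camera_from_world" (4x4, takes a point from world to camera coordinates); the wrist camera has in their place "tool_from_camera" (4x4, takes a point from camera to tool coordinates, whose origin is the TCP and whose axes are the flange's). Camera axes: x right, y up, looking along -z (the intrinsics and any distortion apply to the point x, -y, -z); pixel columns grow to the right and rows downward; lengths in m; the calibration is good to about 2 mm. The wrist camera is an equidistant fisheye: a pixel r from the principal point sees the ray r / f radians off the axis. A picture is of the moment at which its call begins: read the wrist's pose just before it. There is no depth.
- r.finish_job(): hands the job in; it is judged then, once.
The state is a dict: "clock": time; "q": joint angles; "qd": joint speeds; "joint_torque": joint torques, N m; "tool_pos": TCP position; "eef_rot": TCP orientation; "contact_force": force on the tool from outside, world axes, zero at the start; "moment": the same for the moment, N m; "opening": opening from 0.0 (shut) to 1.0 (fully open); "finger_force": force on a finger pad.
Only numpy, scipy, OpenCV 4.12 (cv2) and the standard library are available. Lean on these libraries where they do the work, as an engineer would, in place of code of your own. Each camera call takes 0.05 s, during which the arm holds its last target. There are 200 camera calls.

### The job

Raise the bottle on the hand-cranked filling lift: turn the red-handled crank clockwise (as seen looking down onto it) through as many full turns as it takes until the brass pointer on the lift's carriage is level with the green marker on the scale. Keep the crank pushed home on its square shaft while you turn, then let go and leave it there, and leave the other bottle, the jar and the cup where they stand.

Things in the scene. Friction and masses are not known exactly. Their poses are not given: they have to be found in the camera images.
- lift: fixed filling lift: white base plate (lift frame x -140..200, y -360..225, 20 mm thick), red gearbox with the crank in the middle, aluminium mast 40 x 40 mm at (-20,-200) mm with the bottle carriage, thin post at (35,200) mm, both 370 mm tall. Origin: table level, beneath the gearbox; x points away from the side the crank leans to, z up; it varies in position and yaw
- pipe_mid (a point): point on the axis of the fixed brass pipe, 24 mm in diameter, that runs along the lift's y from post to post above the crank, 350 mm above the table, at x = 35 mm in the lift frame. An upright tool fouls it when the handle is on the far side; one in line with the shaft passes in front of it
- shaft (a joint): angle of the crank shaft (rad), growing clockwise as seen looking down onto the crank. One turn (6.283 rad) clockwise raises the carriage 20 mm, counter-clockwise lowers it. Takes about 0.15 N m (2.5 N at the handle) and stays where it is left; travel -4 to 32 rad. At 0 the crank arm points to the far, upper side (lift +x and up)
- shaft_end (a point): centre of the outer end face of the square steel shaft (16 x 16 mm), on the turning axis. The axis leans 30 degrees from vertical to the lift's -x side: outward direction (-0.5, 0, 0.866) in the lift frame. The point turns with the shaft: z outward along it, x along the crank arm
- crank_grip (a point): centre of the red crank handle: a cylinder 28 mm in diameter, 62 mm long, parallel to the shaft and 60 mm from its axis, spinning freely on its pin. Its centre lies 10 mm further out along the shaft direction than shaft_end; the dark steel crank arm begins 35 mm inward of its centre
- crank (a joint): how far the crank has slid outward along the square shaft (m): 0 fully home, where its own weight keeps it; nothing but weight and slight friction holds it, and it comes off the square if pulled out by more than 15 mm
- pointer (a point): tip of the brass pointer that sticks out sideways (lift frame -y) from the black carriage on the mast; the carriage carries a clamped amber bottle on a steel plate. 12 mm tall, this point at half its height. It goes up and down with the carriage
- marker: green marker, 18 x 40 x 12 mm, fixed on the white scale strip beside the pointer at a height that varies; its origin is at half its height, on its wedge-shaped edge next to the pointer; z up
- bottle: loose bystander: amber bottle with a blue cap, 68 mm diameter, 150 mm tall, standing on the table; origin at the centre of its underside
- jar: loose bystander: clear jar with a red lid, 76 mm diameter, 90 mm tall; origin at the centre of its underside
- cup: loose bystander: steel cup, 72 mm diameter at the rim, 75 mm tall; origin at the centre of its underside

How it is judged:
By the outcome, as a careful person would: the job done as asked, in the order asked, and still so for the second after the job is handed in, with the robot touching nothing.
It also fails if it takes over 72 s, if anything falls off the work surface, if the arm or the gripper's body presses on something with over 40 N, if the wrist force passes 120 N, or if a joint passes its speed limit or range.

## Working session

There is one attempt and no reset: what is moved stays moved. The work goes in short steps, Python scripts to look and compute and a shell command to move; the robot and the scene stay as the last step left them, time stands still between calls to the robot, and variables do not carry over. Pictures are saved under pics/ and viewed, at most 10 in all, crops included, and the job is handed in when it is done.

```bash
ls; mkdir -p pics
python3 - <<'E'
from plant import r,cams
import cv2
for n in("scene","top"):
    s=cams.snapshot(n); cv2.imwrite(f"pics/{n}0.png",s["img"][:,:,::-1]); print(n,s["camera_matrix"],s["camera_from_world"])
print(r.get_state())
E
```

```text
pics
scene [[474.56585743   0.         274.18204069]
 [  0.         474.56585743 209.46993547]
 [  0.           0.           1.        ]] [[ 0.6856992   0.72773234  0.01490813 -0.41720359]
 [-0.54130518  0.49613311  0.67885245  0.12051358]
 [ 0.48662646 -0.47355842  0.73412336 -1.49290692]
 [ 0.          0.          0.          1.        ]]
top [[511.89142611   0.         284.01476336]
 [  0.         511.89142611 209.72515438]
 [  0.           0.           1.        ]] [[ 0.00623849 -0.99988395  0.01389873  0.04532928]
 [ 0.98674046  0.00840957  0.16208807 -0.55699518]
 [-0.16218614  0.01270326  0.98667841 -1.46230477]
 [ 0.          0.          0.          1.        ]]
{'clock': 0.1, 'q': array([ 1.15380944,  0.68989695, -0.19454484,  1.56621149,  0.15729897,
        0.9025183 , -0.21507861]), 'qd': array([ 9.27343499e-05, -4.38644063e-05, -1.45550082e-03, -2.39923738e-03,
       -1.62575561e-04,  1.63366633e-03, -3.96174199e-04]), 'joint_torque': array([-2.73695507e-03, -5.28492343e+01, -1.27161764e+00, -1.53834987e+01,
       -5.25998615e-02,  1.97361907e-03,  7.48627622e-05]), 'tool_pos': array([ 0.2720247 , -0.56207422,  0.23800045]), 'eef_rot': array([ 9.74693331e-01,  2.23544706e-01, -2.34408879e-04, -7.86746015e-04]), 'contact_force': array([ 0.11110287,  0.06373125, -0.12687439]), 'moment': array([ 0.05129878,  0.02265904, -0.00630972]), 'finger_force': 0.0, 'opening': 1.0007037121572073}
```

View pics/scene0.png

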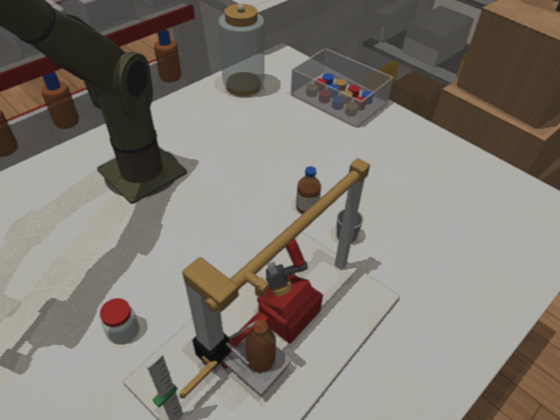

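View pics/top0.png

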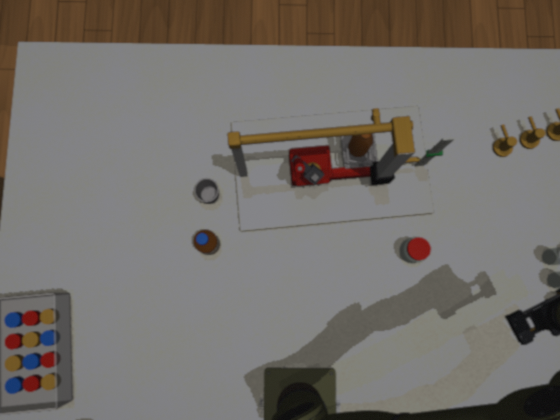

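Run:
```python
import cv2
a=cv2.imread("pics/top0.png")[90:250,220:460]; b=cv2.imread("pics/scene0.png")[150:420,120:410]
cv2.imwrite("pics/t1.png",cv2.convertScaleAbs(cv2.resize(a,(792,528),interpolation=2),alpha=1.6)); cv2.imwrite("pics/s1.png",cv2.resize(b,(638,594),interpolation=2))
```

```text
(no output)
```

View pics/t1.png

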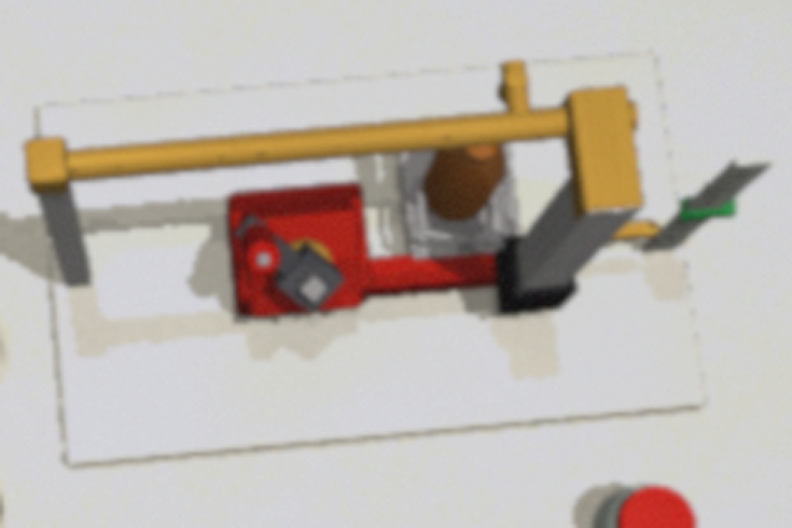

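View pics/s1.png

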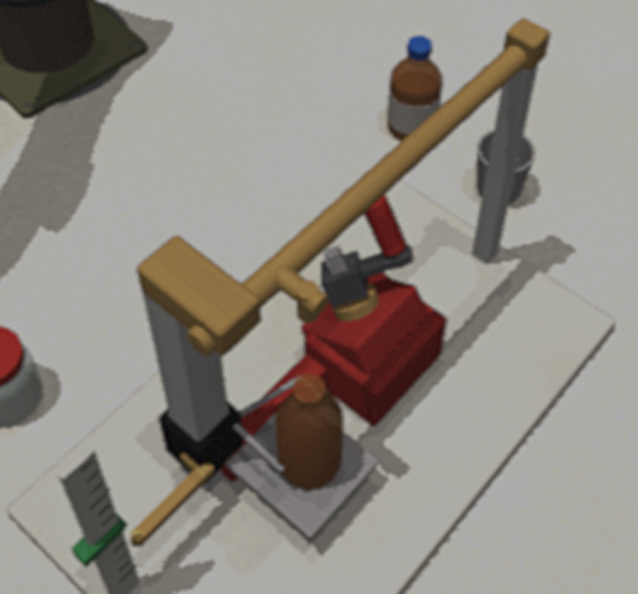

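```bash
cat > h.py <<'E'
import numpy as np
from scipy.optimize import least_squares
from scipy.spatial.transform import Rotation as R
K={'scene':np.array([[474.56585743,0,274.18204069],[0,474.56585743,209.46993547],[0,0,1]]),'top':np.array([[511.89142611,0,284.01476336],[0,511.89142611,209.72515438],[0,0,1]])}
T={'scene':np.array([[0.6856992,0.72773234,0.01490813,-0.41720359],[-0.54130518,0.49613311,0.67885245,0.12051358],[0.48662646,-0.47355842,0.73412336,-1.49290692]]),
'top':np.array([[0.00623849,-0.99988395,0.01389873,0.04532928],[0.98674046,0.00840957,0.16208807,-0.55699518],[-0.16218614,0.01270326,0.98667841,-1.46230477]])}
def proj(n,p):
    c=T[n]@np.append(p,1); k=K[n]
    return np.array([k[0,0]*c[0]/-c[2]+k[0,2], k[1,1]*-c[1]/-c[2]+k[1,2]])
def tri(obs): # [(cam,uv)]
    s=least_squares(lambda p:np.concatenate([proj(n,p)-uv for n,uv in obs]),[.6,0,.2]); return s.x,s.fun
tc=lambda x,y:np.array([220+x/3.3,90+y/3.3])
sc=lambda x,y:np.array([120+x/2.2,150+y/2.2])
def lift(p,q): c,s=np.cos(p[2]),np.sin(p[2]); return np.array([p[0]+c*q[0]-s*q[1],p[1]+s*q[0]+c*q[1],q[2]])
E
python3 - <<'E'
from h import *
np.set_printoptions(precision=4,suppress=True)
C=[('top',(.2,.225,.02),tc(36,106)),('top',(.2,-.36,.02),tc(655,55)),('top',(-.14,-.36,.02),tc(705,405)),('top',(-.14,.225,.02),tc(67,465)),
('scene',(.2,.225,.02),sc(613,322)),('scene',(-.14,-.36,.02),sc(10,512))]
s=least_squares(lambda p:np.concatenate([proj(n,lift(p,q))-uv for n,q,uv in C]),[.6,0,0]);P=s.x
print(P,s.fun)
inv=lambda w:(np.array([[np.cos(P[2]),np.sin(P[2]),0],[-np.sin(P[2]),np.cos(P[2]),0],[0,0,1]])@(w-[P[0],P[1],0]))
for nm,o in dict(shaft=(tc(314,289),sc(334,255)),grip_top=(tc(264,259),sc(376,200)),pointer=(tc(656,230),sc(138,538)),marker=(tc(683,211),sc(121,527)),jar=(tc(655,520),sc(0,350))).items():
    w,e=tri([('top',o[0]),('scene',o[1])]); print(nm,w,inv(w),e)
from h import *
# bystanders approx on table via scene not needed
E
```

```text
[ 0.6593 -0.0297  0.1054] [-0.2721 -0.6399 -0.173  -2.1691  0.6234 -0.8211 -0.2471 -0.185   1.6195
 -1.6217 -3.158  -1.5717]
shaft [ 0.6289 -0.032   0.1627] [-0.0305  0.0009  0.1627] [-0.6958 -0.5451 -0.7091  0.0865]
grip_top [0.6397 0.0128 0.2229] [-0.0151  0.0443  0.2229] [-0.9064 -0.7516 -0.958   0.1274]
pointer [ 0.7008 -0.3359  0.0971] [ 0.009  -0.3088  0.0971] [-1.3604 -0.8177 -1.0499  0.0766]
marker [ 0.7038 -0.347   0.1457] [ 0.0108 -0.3202  0.1457] [-0.9194 -0.5424 -0.6952  0.0485]
jar [ 0.4467 -0.3258  0.0903] [-0.2426 -0.2721  0.0903] [-2.0216 -1.033  -1.7439  0.0789]
```

```bash
cat >> h.py <<'E'
P=np.array([.6593,-.0297,.1054]); S=np.array([-.0305,.0,.1627])
RL=R.from_euler('z',P[2]).as_matrix(); n=np.array([-.5,0,.866]);ux=np.array([.866,0,.5]);uy=np.array([0,1.,0])
W=lambda q:np.array([P[0],P[1],0])+RL@q
RT=RL@np.column_stack([ux,-uy,-n])  # wanted tool
def grip(th,out=0.01): return W(S+out*n+.06*(np.cos(th)*ux-np.sin(th)*uy))
E
python3 - <<'E'
from h import *
from plant import r
np.set_printoptions(precision=4,suppress=True)
s=r.get_state(); R0=R.from_quat(s['eef_rot'])
print('turn deg',np.degrees((R0.inv()*R.from_matrix(RT)).as_rotvec()))
g=grip(-np.pi/4); print('grip',g)
tgt=g+RL@n*(.15-.019); print(tgt,'shift',1000*RT.T@(tgt-s['tool_pos']))
w,e=tri([('top',tc(482,150)),('scene',sc(312,380))]); print('bottle cap lift',RL.T@(w-[P[0],P[1],0]),e)
E
python3 -m pendant '[[-1,[0,0,0],[2.5,7.5,4.5]]]' 2>&1 | head -20
```

```text
turn deg [-5.272  29.7211 19.3158]
grip [0.6561 0.0126 0.1926]
[0.5909 0.0057 0.306 ] shift [ 360.3838 -531.103   129.5337]
bottle cap lift [ 0.0636 -0.1402  0.2114] [-1.9214 -1.4387 -1.6857  0.1911]
clock: 0.22
tool_pos: [0.2765, -0.5595, 0.2389]
eef_rot: [0.98, 0.187, 0.061, -0.038]
contact_force: [-0.1, -0.2, -0.2]
opening: 0.999
finger_force: 0.0
```

```bash
cat > to.py <<'E'
from h import *
from plant import r
import sys
np.set_printoptions(precision=2,suppress=True)
def to(tgt):
    s=r.get_state(); R0=R.from_quat(s['eef_rot']); d=tgt-s['tool_pos']
    print('turn deg',np.degrees((R0.inv()*R.from_matrix(RT)).as_rotvec()),'shift now-axes',1000*R0.as_matrix().T@d,'final-axes',1000*RT.T@d)
E
python3 -c "
from to import *
to(grip(-np.pi/4,.01+.15-.019))"
```

```text
turn deg [-7.9  22.56 14.12] shift now-axes [ 503.9  -410.46   21.33] final-axes [ 355.82 -529.02  127.9 ]
```

```bash
python3 -m pendant '[[-1,[0,0,0],[-2.6,7.5,4.7]],[-1,[0,0,0],[-2.6,7.5,4.7]],[-1,[0,0,0],[-2.6,7.5,4.7]],[-1,[20,-35,8],[0,0,0]],[-1,[25,-45,8],[0,0,0]],[-1,[25,-45,8],[0,0,0]],[-1,[25,-45,8],[0,0,0]],[-1,[25,-45,8],[0,0,0]]]'; python3 -c "
from to import *
to(grip(-np.pi/4,.01+.15-.019))"
```

```text
clock: 1.23
tool_pos: [0.3745, -0.3347, 0.263]
eef_rot: [0.965, 0.049, 0.256, -0.012]
contact_force: [0.2, 0.1, -0.4]
opening: 1.003
finger_force: 0.0
turn deg [ 0.26  0.33 -0.21] shift now-axes [ 238.31 -317.03   85.47] final-axes [ 238.98 -315.76   88.25]
```

```bash
python3 -m pendant '[[-1,[30,-40,11],[0,0,0]],[-1,[30,-40,11],[0,0,0]],[-1,[30,-40,11],[0,0,0]],[-1,[30,-40,11],[0,0,0]],[-1,[30,-40,11],[0,0,0]],[-1,[30,-40,11],[0,0,0]],[-1,[30,-40,11],[0,0,0]],[-1,[26,-34,11],[0,0,0]]]'; python3 -c "
from to import *
to(grip(-np.pi/4,.01+.15-.019))
from plant import cams
import cv2
c=cams.snapshot('wrist'); cv2.imwrite('pics/w1.png',c['img'][:,:,::-1]); print(c['camera_matrix'],c['tool_from_camera'])
print(r.get_state()['q'])"
```

```text
clock: 2.22
tool_pos: [0.5845, -0.0078, 0.3008]
eef_rot: [0.966, 0.049, 0.255, -0.012]
contact_force: [1.0, 0.1, -0.0]
opening: 1.0
finger_force: 0.0
turn deg [ 0.24  0.42 -0.17] shift now-axes [  9.32 -12.8   -0.7 ] final-axes [  9.36 -12.77  -0.58]
[[325.19   0.   281.52]
 [  0.   325.19 205.72]
 [  0.     0.     1.  ]] [[-0.    0.95  0.31  0.08]
 [ 1.    0.   -0.    0.  ]
 [-0.    0.31 -0.95 -0.14]
 [ 0.    0.    0.    1.  ]]
[-0.18  0.41  0.16  2.11 -0.77  0.14 -0.76]
```

View pics/w1.png

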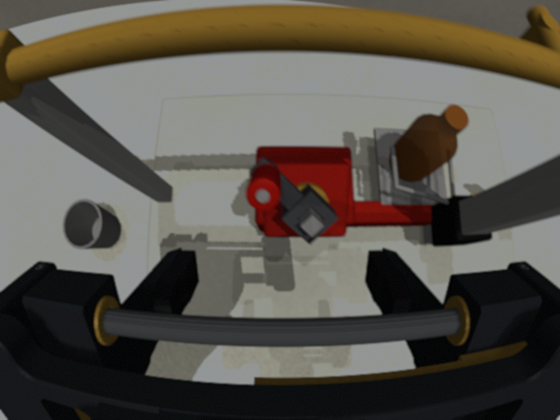

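```bash
python3 -c "
from plant import cams
import cv2,numpy as np
a=cams.snapshot('scene')['img'][100:320,150:400,::-1];b=cams.snapshot('top')['img'][100:320,220:370,::-1]
f=lambda i:cv2.convertScaleAbs(cv2.resize(i,None,fx=2,fy=2,interpolation=2),alpha=1.8)
cv2.imwrite('pics/v1.png',np.hstack([f(a),f(b)]))"
```

```text
(no output)
```

View pics/v1.png

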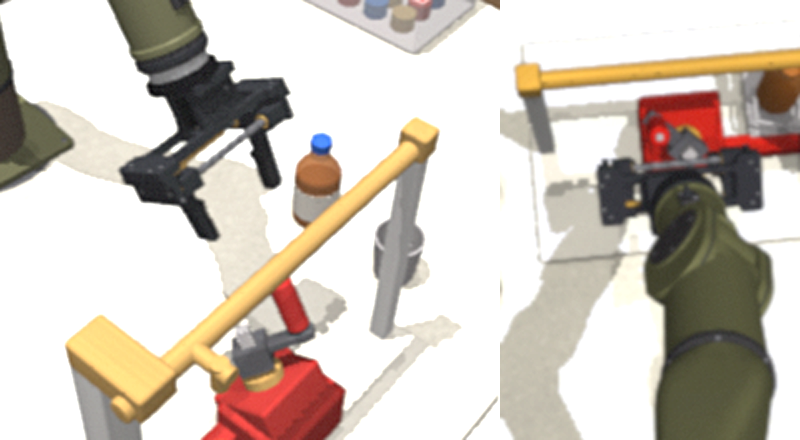

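```bash
cat >> h.py <<'E'
def wproj(w,pos,quat,snap):
    t=R.from_quat(quat).as_matrix().T@(w-pos); M=snap['tool_from_camera']; c=np.linalg.inv(M)@np.append(t,1)
    v=np.array([c[0],-c[1],-c[2]]); rho=np.hypot(v[0],v[1]); a=np.arctan2(rho,v[2]); K=snap['camera_matrix']
    return K[:2,2]+K[0,0]*a*v[:2]/rho
E
python3 -c "
from to import *
from plant import cams
s=r.get_state(); c=cams.snapshot('wrist')
f=lambda q:wproj(W(q),s['tool_pos'],s['eef_rot'],c)
th=-np.pi/4
print('shaft',f(S),'(312,223)','top',f(S+.041*n+.06*(np.cos(th)*ux-np.sin(th)*uy)),'(263,195)')
print(f(np.array([.2,.225,.02])),'(163,98)',f(np.array([-.14,.225,.02])))
o=lambda x:np.concatenate([f(np.array([x[0],x[1],.1627+x[2]]))-[312,223], f(np.array([x[0],x[1],.1627+x[2]])+.041*n+.06*(np.cos(x[3])*ux-np.sin(x[3])*uy))-[263,195]])
z=least_squares(o,[-.03,0,0,th]);print(np.round(z.x,4),z.fun)
"
```

```text
shaft [315.51 225.95] (312,223) top [268.48 194.98] (263,195)
[164.37  97.05] (163,98) [146.78 313.13]
[-0.03  0.   -0.01 -0.84] [0. 0. 0. 0.]
```

```bash
python3 -c "
from to import *
from plant import cams
s=r.get_state(); c=cams.snapshot('wrist')
np.set_printoptions(precision=4,suppress=True)
def o(x):
    q=x[:3]; t=q+.041*n+.06*(np.cos(x[3])*ux-np.sin(x[3])*uy); e=[]
    for p,a,b,d in ((q,(312,223),tc(314,289),sc(334,255)),(t,(263,195),tc(264,259),sc(376,200))):
        e+=[wproj(W(p),s['tool_pos'],s['eef_rot'],c)-a, .5*(proj('top',W(p))-b),.5*(proj('scene',W(p))-d)]
    return np.concatenate(e)
z=least_squares(o,[-.03,0,.16,-.78]);print(z.x,z.fun)
import h
h.S=z.x[:3]
to(grip(z.x[3],.01+.13-.019+.003)); to(grip(z.x[3],.01+.003-.019))
"
```

```text
[-0.0298 -0.0005  0.163  -0.8265] [ 0.4378  0.5483 -0.1026 -0.4225 -0.4523  0.2712 -0.5299 -0.4335 -0.362
 -0.1922 -0.6214  0.7253]
turn deg [ 0.2585  0.4725 -0.1933] shift now-axes [  9.8829 -15.8363  16.4755] final-axes [  9.7995 -15.7285  16.6275]
turn deg [ 0.2585  0.4725 -0.1933] shift now-axes [ 10.9541 -16.4246 146.4669] final-axes [  9.7995 -15.7285 146.6218]
```

```bash
sed -i 's/^P=.*/P=np.array([.6593,-.0297,.1054]); S=np.array([-.0298,-.0005,.163])/' h.py
python3 -m pendant '[[-1,[10,-16,16],[0.25,0.5,-0.2]],[-1,[0,0,25],[0,0,0]],[-1,[0,0,25],[0,0,0]],[-1,[0,0,0],[0,0,0]]]'; python3 -c "
from to import *
to(grip(-.8265,.013-.019)); print(r.get_state()['q'])"
```

```text
clock: 2.98
tool_pos: [0.6267, 0.0095, 0.2513]
eef_rot: [0.966, 0.049, 0.254, -0.014]
contact_force: [-0.3, 0.6, -0.6]
opening: 1.003
finger_force: 0.0
turn deg [-0.04  0.52 -0.23] shift now-axes [-4.06 -1.17 81.72] final-axes [-4.8  -1.24 81.68]
[-0.11  0.54  0.04  2.07 -1.    0.04 -0.56]
```

Run:
```python
from h import *
from plant import r
import itertools
np.set_printoptions(precision=4,suppress=True)
s=r.get_state()
D=[(np.array([1.15380944,.68989695,-.19454484,1.56621149,.15729897,.9025183,-.21507861]),np.array([.2720247,-.56207422,.23800045]),R.from_quat([.974693331,.223544706,-2.344e-4,-7.867e-4])),
(s['q'],s['tool_pos'],R.from_quat(s['eef_rot'])),
(np.array([-.18,.41,.16,2.11,-.77,.14,-.76]),np.array([.5845,-.0078,.3008]),R.from_quat([.966,.049,.255,-.012]))]
def fk(q,sg,x):
    A=R.from_euler('z',x[4]+sg[0]*q[0])*R.from_euler('y',q[1])
    p=np.array([x[6]*np.cos(x[4]+sg[0]*q[0]),x[6]*np.sin(x[4]+sg[0]*q[0]),x[0]])+A.apply([0,0,x[1]]); A=A*R.from_euler('z',sg[1]*q[2])
    p=p+A.apply([x[7],0,0]); A=A*R.from_euler('y',q[3]); p=p+A.apply([x[8],0,x[2]])
    A=A*R.from_euler('z',sg[2]*q[4])*R.from_euler('y',q[5]); p=p+A.apply([x[9],0,0]);A=A*R.from_euler('z',sg[3]*q[6]+x[5]); return p+A.apply([0,0,x[3]]),A
out=[]
for sg in itertools.product((1,-1),repeat=4):
  for y7 in (0,1.57,3.14,-1.57):
    f=lambda x:np.concatenate([np.concatenate([fk(q,sg,x)[0]-p,.3*(fk(q,sg,x)[1].inv()*o).as_rotvec()])for q,p,o in D]+[.02*x[6:]])
    z=least_squares(f,[.3,.4,.4,.3,0,y7,0,0,0,0]); out.append((z.cost,sg,z.x))
out.sort(key=lambda t:t[0])
for o in out[:4]:print(o)
```

```text
(np.float64(0.00015442442091510703), (-1, -1, -1, -1), array([ 0.3066,  0.6177,  0.3572,  0.3556, -0.0678,  1.5149, -0.047 ,
       -0.0268, -0.0209, -0.0112]))
(np.float64(0.00015442442091511018), (-1, -1, -1, -1), array([ 0.3066,  0.6177,  0.3572,  0.3556, -0.0678,  1.5149, -0.047 ,
       -0.0268, -0.0209, -0.0112]))
(np.float64(0.00015442442091511554), (-1, -1, -1, -1), array([ 0.3066,  0.6177,  0.3572,  0.3556, -0.0678,  1.5149, -0.047 ,
       -0.0268, -0.0209, -0.0112]))
(np.float64(0.0001544244209157034), (-1, -1, -1, -1), array([ 0.3066,  0.6177,  0.3572,  0.3556, -0.0678,  1.5149, -0.047 ,
       -0.0268, -0.0209, -0.0112]))
```

```bash
python3 -m pendant '[[-1,[0,0,-30],[0,0,0]],[-1,[0,0,-30],[0,0,0]],[-1,[-20,0,-30],[0,-5,0]],[-1,[-20,0,0],[0,-8,0]],[-1,[0,0,0],[0,0,0]]]'; python3 -c "
from to import *
print(repr(r.get_state()['q']))"
```

```text
clock: 3.6
tool_pos: [0.5488, 0.0025, 0.3132]
eef_rot: [0.988, 0.051, 0.147, -0.008]
contact_force: [-0.3, -0.7, -0.4]
opening: 1.0
finger_force: 0.0
array([-0.56,  0.47,  0.73,  2.  , -0.68,  0.59, -0.86])
```

```bash
cat > fit.py <<'E'
from h import *
import json,sys,itertools
from plant import r
np.set_printoptions(precision=4,suppress=True)
s=r.get_state()
try: L=json.load(open('log.json'))
except Exception: L=[[[1.15380944,.68989695,-.19454484,1.56621149,.15729897,.9025183,-.21507861],[.2720247,-.56207422,.23800045],[.974693331,.223544706,-2.344e-4,-7.867e-4]],[[-.18,.41,.16,2.11,-.77,.14,-.76],[.5845,-.0078,.3008],[.966,.049,.255,-.012]],[[-.11,.54,.04,2.07,-1,.04,-.56],[.6267,.0095,.2513],[.966,.049,.254,-.014]]]
L.append([list(s['q']),list(s['tool_pos']),list(s['eef_rot'])]); json.dump(L,open('log.json','w'))
E=R.from_euler
def fk(q,x,sg):
    A=E('z',x[4]+sg[0]*q[0]); p=np.array([0,0,x[0]])
    A=A*E('y',q[1]); p=p+A.apply([0,0,x[1]]); A=A*E('z',sg[1]*q[2]+x[6])
    p=p+A.apply([x[8],0,0]); A=A*E('y',sg[4]*q[3]); p=p+A.apply([x[9],0,x[2]])
    A=A*E('z',sg[2]*q[4]+x[7])*E('y',sg[5]*q[5]); p=p+A.apply([x[10],0,0]);A=A*E('z',sg[3]*q[6]+x[5]); return p+A.apply([0,0,x[3]]),A,
def run():
  out=[]
  for sg in itertools.product((1,-1),repeat=6):
   for y5,y7 in itertools.product((0,1.57,3.14,-1.57),repeat=2):
    f=lambda x:np.concatenate([np.concatenate([fk(np.array(q),x,sg)[0]-p,.3*(fk(np.array(q),x,sg)[1].inv()*R.from_quat(o)).as_rotvec()])for q,p,o in L]+[.02*x[6:7],.01*x[8:]])
    z=least_squares(f,[.3,.4,.4,.3,0,y7,0,y5,0,0,0],max_nfev=25); out.append((z.cost,sg,z.x,z.fun))
  out.sort(key=lambda t:t[0]); return out
if __name__=='__main__':
  for o in run()[:2]:print(o)
E
time python3 fit.py
```

```text
(np.float64(0.00015017379454182407), (-1, -1, -1, -1, 1, 1), array([ 0.2447,  0.5184,  0.2588,  0.2404, -0.0978, -4.7638,  0.0365,
        6.2706,  0.0699, -0.0483, -0.0112]), array([-0.0003, -0.    ,  0.0009,  0.0012, -0.004 , -0.0031,  0.0026,
        0.008 ,  0.0057,  0.0033, -0.002 ,  0.0057, -0.0047, -0.0051,
       -0.0035,  0.0046,  0.0012, -0.0011,  0.0023,  0.0003, -0.0031,
        0.0028,  0.0034, -0.0014,  0.0007,  0.0007, -0.0005, -0.0001]))
(np.float64(0.0001501737945418618), (-1, -1, -1, -1, 1, -1), array([ 0.2447,  0.5184,  0.2588,  0.2404, -0.0978, -1.6223,  0.0365,
        3.129 ,  0.0699, -0.0483,  0.0112]), array([-0.0003, -0.    ,  0.0009,  0.0012, -0.004 , -0.0031,  0.0026,
        0.008 ,  0.0057,  0.0033, -0.002 ,  0.0057, -0.0047, -0.0051,
       -0.0035,  0.0046,  0.0012, -0.0011,  0.0023,  0.0003, -0.0031,
        0.0028,  0.0034, -0.0014,  0.0007,  0.0007, -0.0005,  0.0001]))
real	2m53.113s
user	2m51.877s
sys	0m0.087s
```

```bash
cat > ik.py <<'E'
from h import *
import json
E=R.from_euler; L=json.load(open('log.json')); SG=(-1,-1,-1,-1,1,1)
from fit import fk
LO=np.array([-3.01,-.46,-1.47,.13,-1,.04,-2.66]);HI=np.array([3.01,2.08,1.51,2.56,4.14,2.09,2.66])
f=lambda x:np.concatenate([np.concatenate([fk(np.array(q),x,SG)[0]-p,.3*(fk(np.array(q),x,SG)[1].inv()*R.from_quat(o)).as_rotvec()])for q,p,o in L]+[.02*x[6:7],.01*x[8:]])
X=least_squares(f,[ 0.2447,0.5184,0.2588,0.2404,-0.0978,1.52,0.0365,0,0.0699,-0.0483,-0.0112]).x
def tool(tilt,roll):  # deg tilt from vertical, roll about z
    a=np.radians(tilt); z=np.array([np.sin(a),0,-np.cos(a)]);x=np.array([np.cos(a),0,np.sin(a)])
    return R.from_matrix(RL@np.column_stack([x,np.cross(z,x),z]))*E('z',roll,degrees=True)
def tcp(th,tilt,out=.013): return grip(th,out)+tool(tilt,0).apply([0,0,.019])
def ik(p,A,q0,reg=.02,pref=None):
    pref=q0 if pref is None else pref
    g=lambda q:np.concatenate([20*(fk(q,X,SG)[0]-p),6*(fk(q,X,SG)[1].inv()*A).as_rotvec(),reg*(q-pref)])
    z=least_squares(g,np.clip(q0,LO+.011,HI-.011),bounds=(LO+.01,HI-.01)); return z.x,np.linalg.norm(z.fun[:6])
E
sed -i 's/^L.append/if __name__=="__main__": L.append/; s/; json.dump/, json.dump/' fit.py; sed -i 's/^if __name__=="__main__": L.append(\(.*\)), json.dump/if __name__=="__main__": L.append(\1); json.dump/' fit.py
python3 - <<'E'
from ik import *
np.set_printoptions(precision=2,suppress=True)
print(np.abs(f(X)).max())
rng=np.random.default_rng(0)
for roll in (0,90,-90,180):
  for tilt in (25,32,40):
    best=None
    for k in range(12):
        q0=LO+(HI-LO)*rng.random(7); q0[0]=rng.uniform(-1.2,1.2);q0[1]=.6;q0[3]=2
        m=9;Q=[];e=0;q=q0
        for th in np.radians(np.arange(-47,313,45)):
            q,er=ik(tcp(th,tilt),tool(tilt,roll),q); e=max(e,er); Q.append(q)
            if e>.05: break
        if e<.05:
            Q=np.array(Q); m=np.min(np.minimum(Q-LO,HI-Q)); j=np.abs(np.diff(Q,axis=0)).max()
            if best is None or m-.2*j>best[0]: best=(m-.2*j,m,j,Q)
    print(roll,tilt,None if best is None else (best[1],best[2])); 
    if best is not None: print(best[3][0],best[3].min(0),best[3].max(0))
E
```

```text
0.008012482518240431
0 25 None
0 32 (np.float64(0.010000000000000675), np.float64(0.26376336325469285))
[-0.24  0.7   0.24  2.    4.13  0.2   0.56] [-0.27  0.7  -0.07  1.9   3.68  0.05  0.56] [0.1  0.73 0.34 2.33 4.13 0.55 1.09]
0 40 (np.float64(0.13271134009703545), np.float64(0.18140648332585124))
[-0.02  0.7  -0.08  2.09  3.13  0.34  1.64] [-0.02  0.7  -0.19  2.    3.05  0.25  1.64] [ 0.26  0.75 -0.08  2.43  3.3   0.7   1.71]
90 25 (np.float64(0.30768757720811823), np.float64(0.2861390668362005))
[ 0.37  0.84 -0.79  1.92  1.47  0.55  1.85] [ 0.37  0.84 -0.97  1.83  1.35  0.5   1.41] [ 0.62  0.94 -0.79  2.25  1.94  0.73  2.1 ]
90 32 (np.float64(0.21811387867544285), np.float64(0.2091284021448574))
[ 0.41  0.87 -0.87  2.01  1.83  0.59  1.52] [ 0.41  0.87 -1.04  1.92  1.7   0.49  1.23] [ 0.68  0.99 -0.85  2.34  2.17  0.86  1.75]
90 40 (np.float64(0.13281580725362874), np.float64(0.18136055953750058))
[ 0.01  0.7  -0.13  2.09  3.05  0.34  0.15] [ 0.01  0.7  -0.24  2.    2.98  0.24  0.15] [ 0.29  0.75 -0.13  2.43  3.23  0.7   0.21]
-90 25 (np.float64(0.30535965979681734), np.float64(0.
[... 477 characters left out ...]
0.42  0.85 -0.96  2.02  2.17  0.49 -2.18] [ 0.67  0.97 -0.79  2.44  2.47  0.94 -1.86]
180 25 (np.float64(0.3072537119673622), np.float64(0.2767151799668438))
[ 0.38  0.86 -0.83  1.92  1.48  0.58  0.27] [ 0.38  0.86 -0.99  1.83  1.37  0.53 -0.15] [ 0.63  0.95 -0.83  2.25  1.93  0.75  0.52]
180 32 (np.float64(0.2156788817954478), np.float64(0.18975447161965164))
[ 0.47  0.94 -1.02  2.02  1.81  0.73  0.01] [ 0.47  0.94 -1.14  1.92  1.71  0.64 -0.28] [ 0.71  1.04 -1.01  2.34  2.11  0.95  0.23]
180 40 (np.float64(0.13263053523124935), np.float64(0.18141849823788403))
[-0.03  0.7  -0.06  2.09  3.16  0.34 -1.54] [-0.03  0.7  -0.17  2.    3.07  0.25 -1.54] [ 0.24  0.74 -0.06  2.43  3.33  0.71 -1.45]
```

```bash
python3 -m pendant '[[-1,[0,0,0],[0,0,-10]],[-1,[0,0,0],[0,0,-10]],[-1,[0,0,0],[0,0,-10]],[-1,[0,0,0],[0,0,-10]],[-1,[0,0,0],[0,0,-10]],[-1,[0,0,0],[0,0,-10]],[-1,[0,0,0],[0,0,-10]],[-1,[0,0,0],[0,0,-10]]]'; python3 -c "
from ik import *
np.set_printoptions(precision=2,suppress=True)
from plant import r
s=r.get_state();print(s['q'],s['tool_pos'],fk(s['q'],X,SG)[0]); A=R.from_quat(s['eef_rot']);fa=fk(np.r_[s['q'][:5],0,0],X,SG)[1].as_matrix()[:,2];print('forearm in tool',A.inv().apply(fa)); print(tool(30,180).as_matrix(),A.as_matrix())"
```

```text
clock: 4.6
tool_pos: [0.5477, 0.0024, 0.3128]
eef_rot: [0.722, 0.676, 0.118, 0.087]
contact_force: [0.7, -0.2, -1.1]
opening: 1.0
finger_force: 0.0
[-0.3   0.39  0.31  1.99 -0.31  0.49  0.16] [0.55 0.   0.31] [0.55 0.01 0.32]
forearm in tool [-0.11  0.46  0.88]
[[-0.86 -0.11  0.5 ]
 [-0.09  0.99  0.05]
 [-0.5  -0.   -0.87]] [[ 0.06  0.96  0.29]
 [ 1.   -0.07  0.03]
 [ 0.05  0.29 -0.96]]
```

```bash
python3 -m pendant '[[-1,[0,0,0],[1.1,-4.6,-8.8]],[-1,[0,0,0],[1.1,-4.6,-8.8]],[-1,[0,0,0],[1.1,-4.6,-8.8]],[-1,[0,0,0],[1.1,-4.6,-8.8]],[-1,[0,0,0],[1.1,-4.6,-8.8]],[-1,[0,0,0],[1.1,-4.6,-8.8]],[-1,[0,0,0],[1.1,-4.6,-8.8]],[-1,[0,0,0],[1.1,-4.6,-8.8]]]'
cat > st.py <<'E'
from ik import *
np.set_printoptions(precision=2,suppress=True)
from plant import r
s=r.get_state(); A=R.from_quat(s['eef_rot']);fa=fk(np.r_[s['q'][:5],0,0],X,SG)[1].as_matrix()[:,2]
print('q',s['q'],s['tool_pos'],'forearm in tool',A.inv().apply(fa),'tool z',A.as_matrix()[:,2])
print('turn to goal',np.degrees((A.inv()*tool(30,180)).as_rotvec()))
E
python3 st.py
```

```text
clock: 5.6
tool_pos: [0.5472, 0.0035, 0.3109]
eef_rot: [0.211, 0.91, -0.219, 0.28]
contact_force: [-0.7, -0.1, -0.9]
opening: 1.001
finger_force: 0.0
q [-1.    0.62  0.82  2.13  0.7   0.38  0.15] [0.55 0.   0.31] forearm in tool [-0.03  0.33  0.94] tool z [ 0.42 -0.52 -0.75]
turn to goal [-34.25   3.14 -22.21]
```

```bash
cat > sim.py <<'E'
from ik import *
np.set_printoptions(precision=2,suppress=True)
from plant import r
def sim(q,rows):
    p,A=fk(q,X,SG)
    for sh,tn in rows:
        p=p+A.apply(np.array(sh)/1000); A=A*R.from_rotvec(tn,degrees=True)
        q,e=ik(p,A,q)
    return q,e
E
python3 - <<'E'
from sim import *
q=r.get_state()['q']; p0,A0=fk(q,X,SG)
G=tool(30,180); t=np.degrees((A0.inv()*G).as_rotvec())
def show(nm,rows):
    qq,e=sim(q,rows); p,A=fk(qq,X,SG); print(nm,qq,e); return qq
show('direct',[([0,0,0],t/6)]*6)
F=A0.inv().apply(fk(np.r_[q[:5],0,0],X,SG)[1].as_matrix()[:,2])
for extra in (40,80):
    q1,_=sim(q,[([0,0,0],-F*10)]*(extra//10)); p,A=fk(q1,X,SG)
    t=np.degrees((A.inv()*G).as_rotvec()); q2,e=sim(q1,[([0,0,0],t/8)]*8); print(extra,q1,q2,e)
E
```

```text
direct [-0.11  0.4  -0.12  2.27  2.1   0.09 -0.61] 0.00024171385196391173
40 [-1.11  0.68  0.93  2.28  1.76  0.31 -0.3 ] [-0.16  0.4  -0.06  2.26  2.24  0.07 -0.75] 0.00016208526408070204
80 [-0.98  0.61  0.72  2.49  2.44  0.68 -0.31] [-0.18  0.4  -0.03  2.26  2.34  0.06 -0.86] 0.00013643079882555943
```

```bash
python3 -m pendant '[[-1,[0,0,0],[-6.8,0.6,-4.4]],[-1,[0,0,0],[-6.8,0.6,-4.4]],[-1,[0,0,0],[-6.8,0.6,-4.4]],[-1,[0,0,0],[-6.8,0.6,-4.4]],[-1,[0,0,0],[-6.8,0.6,-4.4]],[-1,[0,0,0],[0,0,0]]]'; python3 st.py
python3 - <<'E'
from sim import *
q=r.get_state()['q']
for tilt in (30,34,38):
    qq=q; 
    for o in (.15,.1,.05,.013): qq,e=ik(tcp(-.8265,tilt,o),tool(tilt,180),qq)
    Q=[qq];ee=e
    for th in np.radians(np.arange(-47,313,15)): qq,e=ik(tcp(th,tilt),tool(tilt,180),qq); Q.append(qq);ee=max(e,ee)
    Q=np.array(Q);print(tilt,ee,Q[0],Q.min(0),Q.max(0),np.abs(np.diff(Q,axis=0)).max())
E
```

```text
clock: 6.35
tool_pos: [0.5467, -0.0018, 0.3059]
eef_rot: [-0.003, 0.966, -0.023, 0.258]
contact_force: [-0.7, 0.5, 0.2]
opening: 1.0
finger_force: 0.0
q [-0.23  0.35  0.11  2.22  0.85  0.1   0.62] [ 0.55 -0.    0.31] forearm in tool [-0.05  0.05  1.  ] tool z [ 0.5  -0.04 -0.87]
turn to goal [-5.42 -0.24 -4.2 ]
30 0.0001748500086048517 [ 0.18  0.74 -0.42  1.98  1.82  0.25 -0.13] [ 0.18  0.74 -0.85  1.89  1.46  0.16 -0.43] [ 0.57  0.89 -0.37  2.32  2.22  0.68  0.32] 0.15186404647092816
34 4.883776464429044e-05 [ 0.27  0.77 -0.56  2.03  2.09  0.37 -0.37] [ 0.25  0.75 -0.82  1.93  1.98  0.19 -0.59] [ 0.58  0.89 -0.42  2.37  2.4   0.73 -0.2 ] 0.06729627905179109
38 2.6653836626936366e-05 [ 0.37  0.83 -0.74  2.09  2.19  0.55 -0.42] [ 0.37  0.81 -0.9   1.98  2.13  0.38 -0.62] [ 0.63  0.94 -0.66  2.42  2.47  0.87 -0.29] 0.062141894959538035
```

```bash
cat > go.py <<'E'
from sim import *
import sys
tilt=36; out=float(sys.argv[1])/1000; th=np.radians(float(sys.argv[2])) if len(sys.argv)>2 else -.8265
s=r.get_state(); A=R.from_quat(s['eef_rot']); G=tool(tilt,180); p=grip(th,.013)+G.apply([0,0,.019])-G.apply([0,0,out])
print('turn',np.degrees((A.inv()*G).as_rotvec()),'shift now',1000*A.inv().apply(p-s['tool_pos']),'shift goal axes',1000*G.inv().apply(p-s['tool_pos']),'q',s['q'])
E
python3 go.py 110
```

```text
turn [-5.64 -6.23 -3.91] shift now [-28.01  11.76  59.03] shift goal axes [-21.93   4.06  62.54] q [-0.23  0.35  0.11  2.22  0.85  0.1   0.62]
```

```bash
python3 -m pendant '[[-1,[0,0,0],[-2.8,-3.1,-2]],[-1,[0,0,0],[-2.8,-3.1,-2]],[-1,[-11,2,31],[0,0,0]],[-1,[-11,2,31],[0,0,0]],[-1,[0,0,0],[0,0,0]],[-1,[0,0,0],[0,0,0]]]'; python3 go.py 110; python3 go.py 0 |tail -1
```

```text
clock: 7.1
tool_pos: [0.5903, 0.0004, 0.2576]
eef_rot: [-0.024, 0.965, -0.019, 0.261]
contact_force: [-0.2, 0.3, 0.5]
opening: 1.001
finger_force: 0.0
turn [-4.5  -5.82 -1.77] shift now [-14.5    6.63  -4.15] shift goal axes [-15.03   6.42  -2.13] q [-0.02  0.49 -0.16  2.17  1.78  0.17 -0.26]
turn [-4.5  -5.82 -1.77] shift now [-25.52  15.42 104.94] shift goal axes [-15.03   6.42 107.87] q [-0.02  0.49 -0.16  2.17  1.78  0.17 -0.26]
```

```bash
python3 -m pendant '[[-1,[-7,3,0],[-1.5,-2,-0.6]],[-1,[-7,3,0],[-1.5,-2,-0.6]],[-1,[0,0,10],[-1.5,-2,-0.6]],[-1,[0,0,20],[0,0,0]],[-1,[0,0,0],[0,0,0]],[-1,[0,0,0],[0,0,0]]]'; python3 go.py 0 |tail -1
```

```text
clock: 7.85
tool_pos: [0.6199, 0.008, 0.2412]
eef_rot: [-0.05, 0.949, 0.016, 0.311]
contact_force: [0.4, -0.6, 0.4]
opening: 1.002
finger_force: 0.0
turn [-0.08  0.27  0.07] shift now [ 0.16  2.05 76.76] shift goal axes [-0.2   1.95 76.76] q [ 0.29  0.6  -0.57  2.19  2.21  0.38 -0.56]
```

```bash
python3 -m pendant '[[-0.3,[0,2,22],[0,0,0]],[-0.3,[0,0,20],[0,0,0]],[-0.3,[0,0,20],[0,0,0]],[-0.3,[0,0,10],[0,0,0]],[-0.3,[0,0,4],[0,0,0]],[-0.3,[0,0,0],[0,0,0]]]'; python3 go.py 0 |tail -1;  python3 -c "
from to import *
from plant import cams
import cv2
c=cams.snapshot('wrist'); cv2.imwrite('pics/w2.png',c['img'][:,:,::-1])"
```

```text
clock: 8.6
tool_pos: [0.6649, 0.0143, 0.1797]
eef_rot: [-0.05, 0.949, 0.016, 0.311]
contact_force: [0.0, 0.3, 0.6]
opening: 0.65
finger_force: 0.0
turn [-0.07  0.3   0.02] shift now [0.44 0.47 0.32] shift goal axes [0.44 0.47 0.33] q [ 0.28  0.77 -0.59  2.11  2.29  0.48 -0.58]
```

View pics/w2.png

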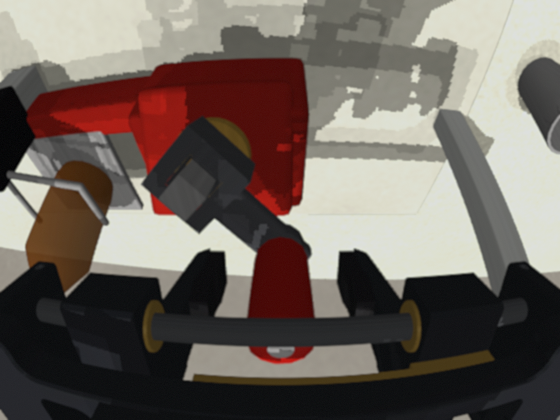

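```bash
python3 -m pendant '[[0.6,[0,0,0],[0,0,0]],[0.6,[0,0,0],[0,0,0]],[0.6,[0,0,0],[0,0,0]],[0.6,[0,0,0],[0,0,0]],[0.6,[0,0,1],[0,0,0]]]' 15; python3 go.py 0|tail -1; python3 -c "
import numpy as np
t=np.radians(-47.35+15*np.arange(25)); u=60*np.cos(t); y=-60*np.sin(t)
for i in range(24): print(i,[round(-.9945*(u[i+1]-u[i]),1),round(y[i+1]-y[i],1),round(.1045*(u[i+1]-u[i]),1)])"
```

```text
clock: 9.28
tool_pos: [0.6656, 0.0143, 0.1791]
eef_rot: [-0.05, 0.949, 0.016, 0.311]
contact_force: [-6.8, -1.7, 9.7]
opening: 0.313
finger_force: 15.0
turn [-0.08  0.33  0.02] shift now [ 0.58  0.57 -0.6 ] shift goal axes [ 0.58  0.57 -0.6 ] q [ 0.28  0.77 -0.59  2.11  2.29  0.48 -0.58]
0 [np.float64(-10.0), np.float64(-12.0), np.float64(1.0)]
1 [np.float64(-6.5), np.float64(-14.2), np.float64(0.7)]
2 [np.float64(-2.7), np.float64(-15.4), np.float64(0.3)]
3 [np.float64(1.4), np.float64(-15.6), np.float64(-0.1)]
4 [np.float64(5.4), np.float64(-14.7), np.float64(-0.6)]
5 [np.float64(9.0), np.float64(-12.8), np.float64(-0.9)]
6 [np.float64(12.0), np.float64(-10.0), np.float64(-1.3)]
7 [np.float64(14.1), np.float64(-6.6), np.float64(-1.5)]
8 [np.float64(15.3), np.float64(-2.7), np.float64(-1.6)]
9 [np.float64(15.5), np.float64(1.4), np.float64(-1.6)]
10 [np.float64(14.6), np.float64(5.4), np.float64(-1.5)]
11 [np.float64(12.7), np.float64(9.0), np.float64(-1.3)]
12 [np.float64(10.0), np.float64(12.0), np.float64(-1.0)]
13 [np.float64(6.5), np.float64(14.2), np.float64(-0.7)]
14 [np.float64(2.7), np.float64(15.4), np.float64(-0.3)]
15 [np.float64(-1.4), np.float64(15.6), np.float64(0.1)]
16 [np.float64(-5.4), np.float64(14.7), np.float64(0.6)]
17 [np.float64(-9.0), np.float64(12.8), np.float64(0.9)]
18 [np.float64(-12.0), np.float64(10.0), np.float64(1.3)]
19 [np.float64(-14.1), np.float64(6.6), np.float64(1.5)]
20 [np.float64(-15.3), np.float64(2.7), np.float64(1.6)]
21 [np.float64(-15.5), np.float64(-1.4), np.float64(1.6)]
22 [np.float64(-14.6), np.float64(-5.4), np.float64(1.5)]
23 [np.float64(-12.7), np.float64(-9.0), np.float64(1.3)]
```

```bash
python3 -m pendant '[[0.6,[-10,-12,1],[0,0,0]],[0.6,[-6.5,-14.2,0.7],[0,0,0]],[0.6,[-2.7,-15.4,0.3],[0,0,0]],[0.6,[1.4,-15.6,-0.1],[0,0,0]]]'; python3 go.py 0 12.65|tail -1
```

```text
clock: 9.78
tool_pos: [0.6857, -0.0382, 0.1876]
eef_rot: [-0.052, 0.949, 0.018, 0.31]
contact_force: [-6.2, 4.1, 5.1]
opening: 0.312
finger_force: 15.0
turn [0.26 0.19 0.14] shift now [-0.47 -2.38 -0.31] shift goal axes [-0.47 -2.38 -0.3 ] q [ 0.35  0.76 -0.53  2.03  2.3   0.34 -0.5 ]
```

```bash
python3 -m pendant '[[0.6,[5.4,-14.7,-0.6],[0,0,0]],[0.6,[9,-12.8,-0.9],[0,0,0]],[0.6,[12,-10,-1.3],[0,0,0]],[0.6,[14.1,-6.6,-1.5],[0,0,0]],[0.6,[15.3,-2.7,-1.6],[0,0,0]],[0.6,[15.5,1.4,-1.6],[0,0,0]],[0.6,[14.6,5.4,-1.5],[0,0,0]],[0.6,[12.7,9,-1.3],[0,0,0]]]'; python3 go.py 0 132.65|tail -1
```

```text
clock: 10.78
tool_pos: [0.6059, -0.0826, 0.139]
eef_rot: [-0.049, 0.948, 0.014, 0.313]
contact_force: [-4.1, -3.1, 10.5]
opening: 0.315
finger_force: 15.0
turn [-0.31  0.5  -0.04] shift now [ 1.59  2.31 -0.67] shift goal axes [ 1.59  2.32 -0.64] q [ 0.57  0.87 -0.72  2.26  2.53  0.62 -0.6 ]
```

```bash
python3 -m pendant '[[0.6,[10,12,-1],[0,0,0]],[0.6,[6.5,14.2,-0.7],[0,0,0]],[0.6,[2.7,15.4,-0.3],[0,0,0]],[0.6,[-1.4,15.6,0.1],[0,0,0]],[0.6,[-5.4,14.7,0.6],[0,0,0]],[0.6,[-9,12.8,0.9],[0,0,0]],[0.6,[-12,10,1.3],[0,0,0]],[0.6,[-14.1,6.6,1.5],[0,0,0]]]'; python3 go.py 0 252.65|tail -1
```

```text
clock: 11.78
tool_pos: [0.6111, 0.0229, 0.1482]
eef_rot: [-0.051, 0.95, 0.017, 0.308]
contact_force: [-8.8, -2.1, 6.9]
opening: 0.315
finger_force: 15.0
turn [ 0.07 -0.03  0.11] shift now [-2.45 -0.6  -0.33] shift goal axes [-2.45 -0.6  -0.33] q [ 0.34  0.85 -0.75  2.27  2.35  0.72 -0.66]
```

```bash
python3 -m pendant '[[0.6,[-15.3,2.7,1.6],[0,0,0]],[0.6,[-15.5,-1.4,1.6],[0,0,0]],[0.6,[-14.6,-5.4,1.5],[0,0,0]],[0.6,[-12.7,-9,1.3],[0,0,0]]]'; python3 go.py 0 -47.35|tail -1;  python3 -c "
from plant import r,cams
import cv2
print(r.get_state()['contact_force'])
s=cams.snapshot('scene'); cv2.imwrite('pics/s2.png',cv2.resize(s['img'][150:420,120:410,::-1],(638,594),interpolation=2))"
```

```text
clock: 12.28
tool_pos: [0.6636, 0.016, 0.1782]
eef_rot: [-0.051, 0.949, 0.017, 0.309]
contact_force: [-8.8, -0.4, 3.0]
opening: 0.315
finger_force: 15.0
turn [0.16 0.08 0.1 ] shift now [-1.43 -1.33 -0.27] shift goal axes [-1.43 -1.33 -0.27] q [ 0.31  0.79 -0.65  2.11  2.23  0.51 -0.51]
[-8.75822808 -0.44295426  3.02490121]
```

View pics/s2.png

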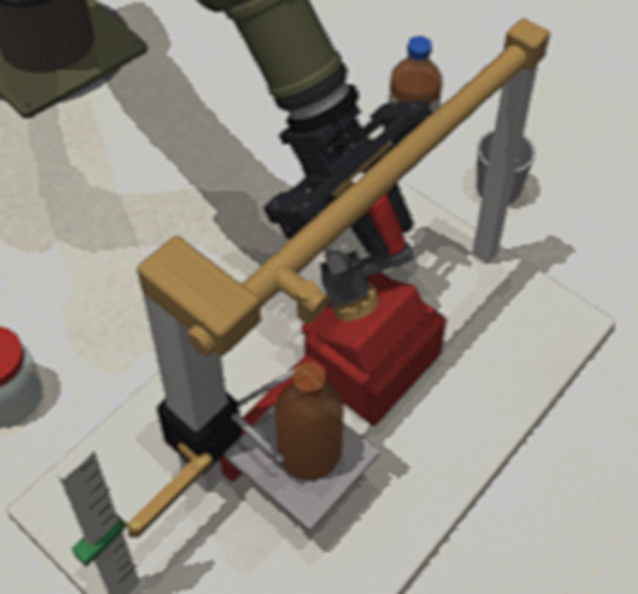

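```bash
python3 -m pendant '[[0.6,[-10,-12,1],[0,0,0]],[0.6,[-6.5,-14.2,0.7],[0,0,0]],[0.6,[-2.7,-15.4,0.3],[0,0,0]],[0.6,[1.4,-15.6,-0.1],[0,0,0]],[0.6,[5.4,-14.7,-0.6],[0,0,0]],[0.6,[9,-12.8,-0.9],[0,0,0]],[0.6,[12,-10,-1.3],[0,0,0]],[0.6,[14.1,-6.6,-1.5],[0,0,0]]]'; python3 go.py 0 72.65|tail -1
```

```text
clock: 13.32
tool_pos: [0.6572, -0.0867, 0.1684]
eef_rot: [-0.051, 0.948, 0.017, 0.312]
contact_force: [-1.9, 3.2, 4.5]
opening: 0.31
finger_force: 15.0
turn [0.11 0.44 0.11] shift now [ 1.55 -1.27 -0.46] shift goal axes [ 1.55 -1.28 -0.45] q [ 0.54  0.82 -0.67  2.1   2.37  0.43 -0.45]
```

```bash
python3 -m pendant '[[0.6,[15.3,-2.7,-1.6],[0,0,0]],[0.6,[15.5,1.4,-1.6],[0,0,0]],[0.6,[14.6,5.4,-1.5],[0,0,0]],[0.6,[12.7,9,-1.3],[0,0,0]],[0.6,[10,12,-1],[0,0,0]],[0.6,[6.5,14.2,-0.7],[0,0,0]],[0.6,[2.7,15.4,-0.3],[0,0,0]],[0.6,[-1.4,15.6,0.1],[0,0,0]]]'; python3 go.py 0 192.65|tail -1
```

```text
clock: 14.32
tool_pos: [0.5813, -0.0271, 0.128]
eef_rot: [-0.049, 0.95, 0.014, 0.309]
contact_force: [-8.5, -4.7, 8.6]
opening: 0.315
finger_force: 15.0
turn [-0.23  0.08 -0.02] shift now [-2.16  1.88 -0.49] shift goal axes [-2.16  1.89 -0.49] q [ 0.49  0.92 -0.82  2.36  2.44  0.81 -0.63]
```

```bash
python3 -m pendant '[[0.6,[-5.4,14.7,0.6],[0,0,0]],[0.6,[-9,12.8,0.9],[0,0,0]],[0.6,[-12,10,1.3],[0,0,0]],[0.6,[-14.1,6.6,1.5],[0,0,0]],[0.6,[-15.3,2.7,1.6],[0,0,0]],[0.6,[-15.5,-1.4,1.6],[0,0,0]],[0.6,[-14.6,-5.4,1.5],[0,0,0]],[0.6,[-12.7,-9,1.3],[0,0,0]]]'; python3 go.py 0 -47.35|tail -1
```

```text
clock: 15.32
tool_pos: [0.6636, 0.0159, 0.1781]
eef_rot: [-0.051, 0.949, 0.017, 0.309]
contact_force: [-8.5, 0.7, 3.8]
opening: 0.311
finger_force: 15.0
turn [0.16 0.08 0.11] shift now [-1.44 -1.29 -0.33] shift goal axes [-1.44 -1.28 -0.33] q [ 0.35  0.81 -0.72  2.11  2.18  0.55 -0.45]
```

```bash
cat > pm.py <<'E'
import sys,cv2,numpy as np
from plant import cams
av=lambda n:np.mean([cams.snapshot(n)['img'] for _ in range(6)],0)[:,:,::-1]
a=av('scene')[350:410,145:195]; b=av('top')[135:175,398:448]
f=lambda i,s:cv2.convertScaleAbs(cv2.resize(i.astype(np.float32),None,fx=s,fy=s,interpolation=cv2.INTER_CUBIC),alpha=1.2)
A=f(a,8);B=f(b,8); B=cv2.copyMakeBorder(B,0,A.shape[0]-B.shape[0],0,0,0)
cv2.imwrite(sys.argv[1],np.hstack([A,B])[:,:800])
E
python3 pm.py pics/p1.png
```

```text
(no output)
```

View pics/p1.png

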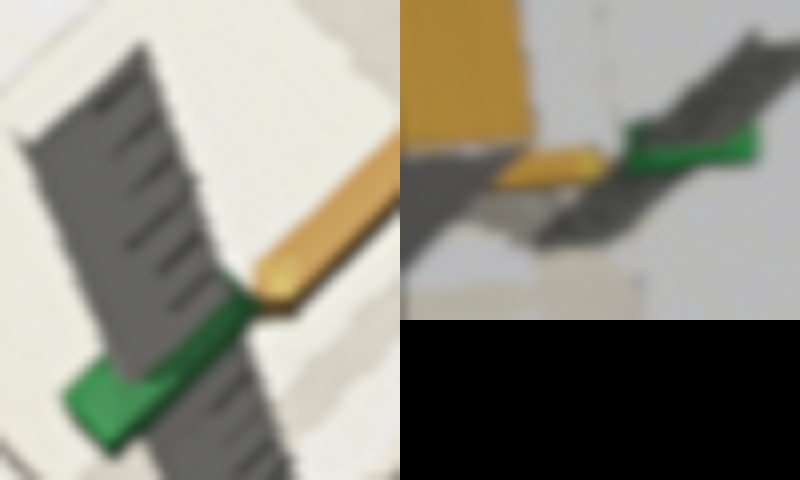

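Run:
```python
from h import *
np.set_printoptions(precision=3,suppress=True)
q=np.array([.01,-.309,.14])
for c in('scene','top'):
    print(c,proj(c,W(q)),[ (proj(c,W(q+.01*d))-proj(c,W(q)))*.8 for d in np.eye(3)],'crop px per mm (8x)')
sp=lambda x,y:np.array([145+(x+.5)/8-.5,350+(y+.5)/8-.5]); tp=lambda x,y:np.array([398+(x-400+.5)/8-.5,135+(y+.5)/8-.5])
inv=lambda w:RL.T@(w-[P[0],P[1],0])
for nm,a,b in(('ptr tip',sp(268,296),tp(607,167)),('ptr bright',sp(281,279),tp(590,163)),('mk',sp(252,300),tp(626,160)),('mk far lower',sp(110,452),tp(757,160)),('mk far top',sp(65,400),tp(757,128)),('strip top far',sp(28,150),tp(800,35)),('strip top near',sp(143,45),tp(752,35))):
    w,e=tri([('scene',a),('top',b)]); print(nm,inv(w),e)
```

```text
scene [179.011 386.042] [array([2.88 , 2.778]), array([ 3.209, -3.159]), array([-0.569, -1.746])] crop px per mm (8x)
top [421.565 154.598] [array([-0.403, -2.737]), array([-2.803,  0.262]), array([ 0.798, -0.767])] crop px per mm (8x)
ptr tip [ 0.009 -0.312  0.14 ] [-0.637  0.045 -0.834 -0.496]
ptr bright [ 0.009 -0.307  0.142] [-0.22   0.016 -0.286 -0.171]
mk [ 0.009 -0.316  0.147] [-0.755  0.053 -0.994 -0.589]
mk far lower [ 0.008 -0.361  0.142] [-1.617  0.099 -2.222 -1.247]
mk far top [ 0.007 -0.361  0.17 ] [ 0.762 -0.046  1.054  0.587]
strip top far [ 0.007 -0.345  0.274] [ 1.965 -0.116  2.744  1.522]
strip top near [ 0.01  -0.32   0.284] [ 0.008 -0.001  0.011  0.007]
```

```bash
python3 -m pendant '[[0.6,[-10,-12,1],[0,0,0]],[0.6,[-6.5,-14.2,0.7],[0,0,0]],[0.6,[-2.7,-15.4,0.3],[0,0,0]],[0.6,[1.4,-15.6,-0.1],[0,0,0]],[0.6,[5.4,-14.7,-0.6],[0,0,0]],[0.6,[9,-12.8,-0.9],[0,0,0]],[0.6,[12,-10,-1.3],[0,0,0]],[0.6,[14.1,-6.6,-1.5],[0,0,0]]]'; python3 -m pendant '[[0.6,[15.3,-2.7,-1.6],[0,0,0]],[0.6,[0,0,0],[0,0,0]],[0.16,[0,0,0],[0,0,0]],[0.16,[0,0,0],[0,0,0]],[0.16,[0,0,0],[0,0,0]]]'; python3 go.py 0 87.65|tail -1
```

```text
clock: 16.92
tool_pos: [0.6572, -0.0868, 0.1683]
eef_rot: [-0.051, 0.948, 0.017, 0.312]
contact_force: [-0.8, 2.8, 4.6]
opening: 0.311
finger_force: 15.0
clock: 17.55
tool_pos: [0.644, -0.0928, 0.1593]
eef_rot: [-0.05, 0.949, 0.016, 0.311]
contact_force: [-0.3, -0.1, 0.2]
opening: 0.421
finger_force: 0.0
turn [-0.09  0.3  -0.01] shift now [ 0.43  0.68 -1.35] shift goal axes [ 0.44  0.68 -1.34] q [ 0.6   0.85 -0.75  2.14  2.35  0.5  -0.39]
```

```bash
python3 -m pendant '[[0.16,[0,0,-15],[0,0,0]],[0.16,[0,0,-25],[0,0,0]],[0.16,[0,0,-30],[0,0,0]],[0.16,[0,0,-30],[0,0,0]],[0.16,[0,0,-10],[0,0,0]]]'; python3 -c "
from sim import *
s=r.get_state();A=R.from_quat(s['eef_rot']); print(1000*A.inv().apply(W(np.array([-.08,-.30,.22]))-s['tool_pos']),RL.T@(s['tool_pos']-[P[0],P[1],0]),s['q'])
p,A=fk(s['q'],X,SG); p2=W(np.array([-.08,-.30,.22])); q=s['q']
for k in np.linspace(0,1,7)[1:]: q,e=ik(s['tool_pos']*(1-k)+p2*k,R.from_quat(s['eef_rot']),q)
print(q,e)"
```

```text
clock: 18.18
tool_pos: [0.5782, -0.0995, 0.2498]
eef_rot: [-0.05, 0.949, 0.015, 0.312]
contact_force: [-0.2, -0.2, 0.7]
opening: 0.419
finger_force: 0.0
[  11.49 -238.99   29.38] [-0.09 -0.06  0.25] [ 0.67  0.6  -0.76  2.24  2.27  0.33 -0.39]
[ 1.07  0.93 -0.98  1.81  1.21  0.38  1.14] 0.00011954883253895766
```

```bash
python3 -m pendant '[[0.16,[1,-30,3],[0,0,0]],[0.16,[1,-30,3],[0,0,0]],[0.16,[1,-30,3],[0,0,0]],[0.16,[1,-30,3],[0,0,0]],[0.16,[1,-30,3],[0,0,0]],[0.16,[1,-30,3],[0,0,0]],[0.16,[1,-30,3],[0,0,0]],[0.16,[1,-30,3],[0,0,0]]]'; python3 -m pendant '[[-1,[0,0,0],[0,0,0]],[-1,[0,0,0],[0,0,0]],[-1,[0,0,0],[0,0,0]]]'
python3 - <<'E'
from sim import *
from plant import cams
import cv2
s=r.get_state(); c=cams.snapshot('wrist'); print(s['q'],RL.T@(s['tool_pos']-[P[0],P[1],0]))
f=lambda q:wproj(W(np.array(q)),s['tool_pos'],s['eef_rot'],c)
print(f([.009,-.312,.147]),f([.009,-.32,.147]),f([.009,-.32,.157]))
I=np.mean([cams.snapshot('wrist')['img'] for _ in range(5)],0)[:,:,::-1].astype(np.float32); cv2.imwrite('pics/w3full.png',I)
u,v=map(int,f([.009,-.316,.147])); C=I[max(v-45,0):v+45,max(u-60,0):u+60]; print(max(u-60,0),max(v-45,0),I.mean())
h=cv2.resize(C,None,fx=6,fy=6,interpolation=2); h[:105,:140]=cv2.resize(I,(140,105)); cv2.imwrite('pics/w3.png',cv2.convertScaleAbs(h,alpha=1.3))
E
```

```text
clock: 19.18
tool_pos: [0.6077, -0.2874, 0.2286]
eef_rot: [-0.047, 0.947, 0.006, 0.317]
contact_force: [-0.8, 0.1, -0.9]
opening: 0.422
finger_force: 0.0
clock: 19.55
tool_pos: [0.6077, -0.2864, 0.2292]
eef_rot: [-0.048, 0.947, 0.006, 0.317]
contact_force: [0.2, -0.4, 0.8]
opening: 0.737
finger_force: 0.0
[ 0.96  0.74 -0.7   1.97  1.59  0.1   0.64] [-0.08 -0.25  0.23]
[215.11 222.33] [206.38 222.17] [204.77 231.9 ]
150 177 94.836136[ WARN:0@10.314] global loadsave.cpp:1063 imwrite_ Unsupported depth image for selected encoder is fallbacked to CV_8U.
```

View pics/w3.png

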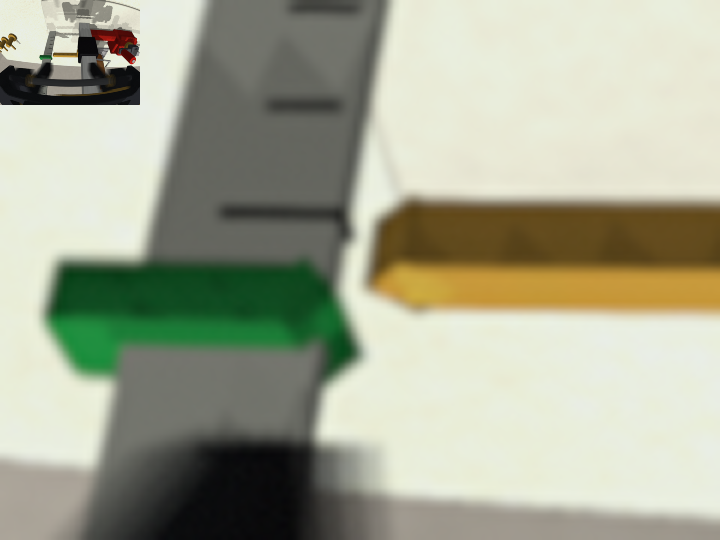

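```bash
cat > fitz.py <<'E'
from sim import *
import cv2,json
def meas(snap,pos,quat,I,guess):
    # vertical profiles in full-res wrist image; returns nothing, prints edges
    hsv=cv2.cvtColor(I.astype(np.uint8),cv2.COLOR_BGR2HSV); return hsv
E
python3 - <<'E'
from sim import *
from plant import cams
import cv2
s=r.get_state(); c=cams.snapshot('wrist'); I=cv2.imread('pics/w3full.png').astype(float)
f=lambda q:wproj(W(np.array(q)),s['tool_pos'],s['eef_rot'],c)
cr=lambda x,y:np.array([150+(x+.5)/6-.5,177+(y+.5)/6-.5])
# vertices: pointer tip top, tip bottom, -x face near-tip bottom corner, top corner, +x top corner ; marker: tip top, -x bottom corner, -x top corner, left bottom, left -x top
op=[cr(369,287),cr(378,222),cr(407,201),cr(395,264),cr(416,308)]
om=[cr(359,352),cr(305,262),cr(318,320)]
def model(v):
    x,yp,ym,zp,zm,wp,lp,lm=v; h=.006;wm=.009
    return [f(a) for a in ([x,yp,zp+h],[x,yp,zp-h],[x-wp,yp+lp,zp-h],[x-wp,yp+lp,zp+h],[x+wp,yp+lp,zp+h],[x,ym,zm+h],[x-wm,ym-lm,zm-h],[x-wm,ym-lm,zm+h])]
z=least_squares(lambda v:(np.array(model(v))-np.array(op+om)).ravel(),[.009,-.312,-.317,.143,.154,.006,.006,.008],x_scale=.01)
np.set_printoptions(precision=4,suppress=True); print(z.x,z.fun.reshape(-1,2)); print('dz mm',1000*(z.x[4]-z.x[3]))
g=I[:,:,1]-np.maximum(I[:,:,0],I[:,:,2]); 
for col in (165,180,195,200): print('green',col,[(i,int(I[i,col,1]),int(g[i,col])) for i in range(216,246)if g[i,col]>15])
for col in (225,240,260): print('ptr',col,[(i,I[i,col].astype(int).tolist()) for i in range(206,234) if I[i,col,2]-I[i,col,0]>35])
E
```

```text
[ 0.044  -0.3264 -0.3263  0.1212  0.1341  0.0074  0.0064  0.007 ] [[-0.0416 -0.3528]
 [ 0.0415  0.5839]
 [-0.0089  0.1086]
 [ 0.4504 -0.3548]
 [-0.4539  0.0496]
 [ 0.0026 -0.109 ]
 [ 2.0077 -0.3252]
 [-1.9765  0.4234]]
dz mm 12.914832885298724
green 165 [(221, 65, 20), (222, 50, 29), (223, 52, 32), (224, 54, 31), (225, 56, 31), (226, 57, 32), (227, 58, 33), (228, 61, 35), (229, 78, 44), (230, 96, 53), (231, 107, 59), (232, 110, 61), (233, 110, 61), (234, 110, 61), (235, 110, 61), (236, 109, 61), (237, 108, 61), (238, 111, 53), (239, 130, 33)]
green 180 [(221, 54, 22), (222, 53, 32), (223, 54, 31), (224, 55, 32), (225, 56, 32), (226, 57, 32), (227, 57, 32), (228, 60, 34), (229, 68, 37), (230, 83, 46), (231, 92, 51), (232, 96, 54), (233, 96, 51), (234, 94, 35)]
green 195 [(221, 55, 19), (222, 52, 30), (223, 55, 32), (224, 56, 32), (225, 57, 33), (226, 57, 32), (227, 58, 32), (228, 59, 34), (229, 64, 36), (230, 76, 42), (231, 88, 49), (232, 94, 53), (233, 96, 52), (234, 94, 41), (235, 92, 21)]
green 200 [(220, 64, 17), (221, 57, 28), (222, 54, 32), (223, 55, 33), (224, 55, 31), (225, 55
[... 671 characters left out ...]
8, 76]), (217, [21, 56, 74]), (218, [21, 54, 72]), (219, [20, 52, 69]), (220, [22, 58, 76]), (221, [31, 82, 106]), (222, [41, 107, 138]), (223, [44, 117, 151]), (224, [45, 118, 152]), (225, [44, 117, 151]), (226, [42, 117, 151]), (227, [49, 117, 150]), (228, [99, 136, 158])]
ptr 260 [(211, [59, 82, 95]), (212, [27, 61, 79]), (213, [22, 58, 77]), (214, [22, 58, 77]), (215, [22, 58, 77]), (216, [23, 58, 77]), (217, [23, 57, 76]), (218, [23, 57, 76]), (219, [21, 56, 75]), (220, [23, 58, 76]), (221, [29, 75, 99]), (222, [40, 104, 135]), (223, [46, 117, 152]), (224, [46, 118, 153]), (225, [46, 118, 153]), (226, [43, 117, 152]), (227, [47, 117, 152]), (228, [81, 130, 157]), (229, [132, 158, 168])]
```

```bash
python3 -m pendant '[[0.16,[-1,30,-3],[0,0,0]],[0.16,[-1,30,-3],[0,0,0]],[0.16,[-1,30,-3],[0,0,0]],[0.16,[-1,30,-3],[0,0,0]],[0.16,[-1,30,-3],[0,0,0]],[0.16,[-1,30,-3],[0,0,0]],[0.16,[0,0,0],[0,0,0]]]'; python3 go.py 100 87.65|tail -1; sed -n '/turn/p' /dev/null
python3 - <<'E'
from sim import *
from plant import cams
# where is the handle top / shaft now in wrist picture (red blob centroid vs prediction)
import cv2
s=r.get_state(); c=cams.snapshot('wrist'); I=c['img'].astype(int)
f=lambda q:wproj(W(q),s['tool_pos'],s['eef_rot'],c)
for d in (80,84,87.65,91):
    t=np.radians(d); print(d,f(S+.041*n+.06*(np.cos(t)*ux-np.sin(t)*uy)),f(S+.01*n+.06*(np.cos(t)*ux-np.sin(t)*uy)))
cv2.imwrite('pics/w4.png',c['img'][:,:,::-1])
m=((I[:,:,0]>1.8*I[:,:,1])&(I[:,:,0]>70)).astype(np.uint8); k,l,st,ce=cv2.connectedComponentsWithStats(m)
print([(st[i].tolist(),ce[i]) for i in range(1,k) if st[i,4]>60])
E
```

```text
clock: 20.78
tool_pos: [0.5849, -0.1057, 0.2444]
eef_rot: [-0.049, 0.947, 0.007, 0.317]
contact_force: [-0.6, 0.5, 0.5]
opening: 0.421
finger_force: 0.0
turn [-1.04  1.    0.25] shift now [1.84 7.39 2.68] shift goal axes [1.83 7.33 2.85] q [ 0.86  0.76 -1.13  2.23  1.96  0.61 -0.03]
80 [296.69 238.88] [295.81 217.97]
84 [295.97 233.57] [295.15 213.08]
87.65 [295.68 228.6 ] [294.88 208.53]
91 [295.73 223.96] [294.92 204.28]
[([178, 102, 233, 110, 11431], array([303.98, 135.33])), ([275, 182, 40, 65, 1741], array([294.39, 214.31])), ([311, 202, 30, 14, 259], array([324.97, 206.36]))]
```

```bash
python3 -m pendant '[[0.16,[2,7.4,2.7],[-1,1,0.25]],[0.16,[0,0,25],[0,0,0]],[0.16,[0,0,25],[0,0,0]],[0.16,[0,0,0],[0,0,0]]]'; python3 go.py 0 87.65|tail -1
```

```text
clock: 21.32
tool_pos: [0.6135, -0.099, 0.1982]
eef_rot: [-0.047, 0.95, 0.015, 0.307]
contact_force: [-0.3, 0.5, 0.9]
opening: 0.417
finger_force: 0.0
turn [-0.21 -0.19 -0.34] shift now [-1.87  3.8  48.32] shift goal axes [-1.74  3.6  48.34] q [ 0.8   0.88 -1.09  2.18  2.02  0.66 -0.04]
```

```bash
python3 -m pendant '[[0.16,[-1.8,3.8,12],[-0.2,-0.2,-0.3]],[0.16,[0,0,20],[0,0,0]],[0.16,[0,0,16],[0,0,0]],[0.16,[0,0,0],[0,0,0]]]'; python3 go.py 0 87.65|tail -1
```

```text
clock: 21.82
tool_pos: [0.6428, -0.0915, 0.1612]
eef_rot: [-0.05, 0.949, 0.016, 0.309]
contact_force: [0.4, -0.2, -0.6]
opening: 0.42
finger_force: 0.0
turn [-0.03  0.09  0.05] shift now [ 0.68 -0.69  0.87] shift goal axes [ 0.68 -0.69  0.87] q [ 0.75  0.98 -1.07  2.13  2.09  0.71 -0.05]
```

```bash
python3 -m pendant '[[0.6,[0,-0.7,1],[0,0,0]],[0.6,[0,0,0],[0,0,0]],[0.6,[0,0,1],[0,0,0]]]' 15; python3 -m pendant '[[0.6,[15.5,1.4,-1.6],[0,0,0]],[0.6,[14.6,5.4,-1.5],[0,0,0]],[0.6,[12.7,9,-1.3],[0,0,0]],[0.6,[10,12,-1],[0,0,0]],[0.6,[6.5,14.2,-0.7],[0,0,0]],[0.6,[2.7,15.4,-0.3],[0,0,0]],[0.6,[-1.4,15.6,0.1],[0,0,0]],[0.6,[-5.4,14.7,0.6],[0,0,0]]]'; python3 go.py 0 207.65|tail -1
```

```text
clock: 22.2
tool_pos: [0.6435, -0.0919, 0.1613]
eef_rot: [-0.051, 0.949, 0.016, 0.31]
contact_force: [-8.0, -1.6, 9.5]
opening: 0.311
finger_force: 15.0
clock: 23.2
tool_pos: [0.5854, -0.0111, 0.1326]
eef_rot: [-0.051, 0.949, 0.014, 0.309]
contact_force: [-6.8, -3.8, 8.2]
opening: 0.312
finger_force: 15.0
turn [-0.21  0.08  0.16] shift now [-0.08  1.09  0.45] shift goal axes [-0.08  1.08  0.45] q [ 0.6   1.06 -1.16  2.34  2.19  1.03 -0.35]
```

```bash
python3 -m pendant '[[0.6,[-9,12.8,0.9],[0,0,0]],[0.6,[-12,10,1.3],[0,0,0]],[0.6,[-14.1,6.6,1.5],[0,0,0]],[0.6,[-15.3,2.7,1.6],[0,0,0]],[0.6,[-15.5,-1.4,1.6],[0,0,0]],[0.6,[0,0,0],[0,0,0]],[0.6,[0,0,0],[0,0,0]]]'; python3 go.py 0 282.65|tail -1
```

```text
clock: 24.08
tool_pos: [0.6412, 0.0273, 0.1673]
eef_rot: [-0.051, 0.949, 0.016, 0.311]
contact_force: [-1.6, 0.5, 7.2]
opening: 0.314
finger_force: 15.0
turn [-0.01  0.35  0.15] shift now [ 2.55 -0.56  0.43] shift goal axes [ 2.55 -0.57  0.45] q [ 0.52  1.   -1.15  2.17  2.04  0.93 -0.23]
```

```bash
python3 -m pendant '[[0.16,[0,0,0],[0,0,0]],[0.16,[0,0,0],[0,0,0]],[0.16,[0,0,-20],[0,0,0]],[0.16,[0,0,-30],[0,0,0]],[0.16,[0,0,-40],[0,0,0]],[0.16,[0,0,-25],[0,0,0]],[0.16,[0,0,0],[0,0,0]]]'
cat > gov.py <<'E'
from sim import *
s=r.get_state();A=R.from_quat(s['eef_rot']);G=R.from_quat([-.048,.947,.006,.317])
print('turn',np.degrees((A.inv()*G).as_rotvec()),'shift',1000*A.inv().apply(np.array([.6077,-.2864,.2292])-s['tool_pos']),s['q'])
E
python3 gov.py
```

```text
clock: 24.95
tool_pos: [0.5731, 0.0193, 0.2597]
eef_rot: [-0.051, 0.949, 0.015, 0.311]
contact_force: [0.1, 0.4, 0.6]
opening: 0.421
finger_force: 0.0
turn [ 1.12 -0.68 -0.02] shift [  17.06 -307.5    26.55] [ 0.62  0.75 -1.26  2.28  1.84  0.83 -0.2 ]
```

```bash
python3 -m pendant '[[0.16,[2,-38,3],[0,0,0]],[0.16,[2,-38,3],[0,0,0]],[0.16,[2,-38,3],[0,0,0]],[0.16,[2,-38,3],[0,0,0]],[0.16,[2,-38,3],[0,0,0]],[0.16,[2,-38,3],[0,0,0]],[-1,[2,-38,3],[1,-0.7,0]],[-1,[2,-38,3],[0,0,0]]]';python3 -m pendant '[[-1,[0,0,0],[0,0,0]],[-1,[0,0,0],[0,0,0]]]';  python3 gov.py
cat > look.py <<'E'
from sim import *
from plant import cams
import cv2,sys
s=r.get_state(); c=cams.snapshot('wrist')
f=lambda q:wproj(W(np.array(q)),s['tool_pos'],s['eef_rot'],c)
print('pred ptr .1435/.154',f([.009,-.28,.1435]),f([.009,-.28,.154]),'mk ctr .154',f([.009,-.335,.154]),f([.009,-.28,.154]), 'dx10',f([.019,-.28,.154]))
I=np.mean([cams.snapshot('wrist')['img'] for _ in range(5)],0)[:,:,::-1]; cv2.imwrite(sys.argv[1],I.astype(np.uint8))
B,Gc,Rd=I[:,:,0],I[:,:,1],I[:,:,2]
g=(Gc-np.maximum(B,Rd)>18); y=(Rd-B>40)&(Rd>Gc)&(Gc>.55*Rd)
u0=int(f([.009,-.335,.154])[0]); v0=int(f([.009,-.335,.154])[1])
for nm,m,cols in(('green',g,range(u0-30,u0+25,5)),('ptr',y,range(u0+15,u0+75,6))):
    for k in cols:
        w=[i for i in range(v0-35,v0+35) if m[i,k]]
        if w: print(nm,k,w[0],w[-1],len(w),'step',max(w[1:-1] or w,key=lambda i:Gc[i+1,k]-Gc[i-1,k]))
E
python3 look.py pics/w5.png
```

```text
clock: 25.95
tool_pos: [0.6057, -0.2843, 0.2281]
eef_rot: [-0.048, 0.948, 0.008, 0.315]
contact_force: [0.2, 0.6, -0.8]
opening: 0.622
finger_force: 0.0
clock: 26.2
tool_pos: [0.6062, -0.2819, 0.2295]
eef_rot: [-0.048, 0.948, 0.009, 0.316]
contact_force: [-0.4, 0.1, 0.2]
opening: 0.846
finger_force: 0.0
turn [ 0.29 -0.17 -0.09] shift [-0.62 -4.58  0.9 ] [ 1.07  0.81 -0.93  1.97  1.56  0.28  0.72]
pred ptr .1435/.154 [245.63 220.22] [244.73 230.46] mk ctr .154 [183.91 229.34] [244.73 230.46] dx10 [245.91 236.22]
green 153 223 234 12 step 229
green 158 221 239 19 step 238
green 163 221 237 17 step 229
green 168 221 234 14 step 229
green 173 221 234 14 step 229
green 178 221 234 14 step 229
green 183 221 234 14 step 229
green 188 221 234 14 step 230
green 193 220 234 15 step 230
green 198 224 238 15 step 226
ptr 204 230 235 6 step 233
ptr 210 222 238 17 step 231
ptr 216 221 238 18 step 231
ptr 222 222 238 17 step 231
ptr 228 222 239 18 step 232
ptr 234 222 239 18 step 232
ptr 240 222 239 18 step 232
ptr 246 222 239 18 step 232
ptr 252 222 239 18 step 232
```

Run:
```python
from sim import *
from plant import cams
import cv2
for n_ in('top','scene'):
    I=cams.snapshot(n_)['img'].astype(int)
    for th in (282.65,286):
      t=np.radians(th)
      for o in (.041,.056): p=proj(n_,W(S+o*n+.06*(np.cos(t)*ux-np.sin(t)*uy))); print(n_,th,o,p)
    m=((I[:,:,0]>1.8*I[:,:,1])&(I[:,:,0]>60)).astype(np.uint8); u,v=p.astype(int)
    print('cols',u-9); print('\n'.join(str(v-9+i)+' '+''.join('#' if x else '.' for x in row) for i,row in enumerate(m[v-9:v+13,u-9:u+14])))
s=r.get_state(); print(s['contact_force'],np.abs(s['qd']).max())
```

```text
top 282.65 0.041 [294.59 178.55]
top 282.65 0.056 [295.05 180.23]
top 286 0.041 [294.83 177.3 ]
top 286 0.056 [295.29 178.96]
cols 286
169 .....######............
170 ....#######............
171 ....########...........
172 ....########...........
173 ....########...........
174 ....#########..........
175 ....#########..........
176 ....##########.........
177 ....####..#####........
178 ....###....####........
179 ....###....######......
180 ....###....#######.....
181 .....##############....
182 .....###############...
183 ......###############..
184 .........##############
185 ...........######......
186 .......................
187 .......................
188 .......................
189 .......................
190 .......................
scene 282.65 0.041 [285.26 236.93]
scene 282.65 0.056 [282.84 231.45]
scene 286 0.041 [286.06 237.35]
scene 286 0.056 [283.63 231.86]
cols 274
222 .......................
223 .......................
224 .......................
225 .......................
226 .......................
227 .......................
228 .......................
229 .......................
230 .......................
231 .......................
232 .......................
233 .......................
234 .......................
235 .......................
236 .......................
237 .......................
238 .......................
239 .......................
240 ..................#....
241 .................###...
242 ................####...
243 ...............######..
[ 0.54 -0.04 -0.27] 0.0035744433626984833
```

```bash
python3 -c "
from plant import r
print(r.finish_job())"
```

```text
the job is handed in; nothing more can be done
None
```

I turned the crank clockwise about 2.9 turns, which put the brass pointer level with the green marker to within about 0.5–1 mm by wrist-camera measurement. I then released the crank, kept pressed home while turning, and handed the job in at about 26 s with the arm touching nothing; the last picture fits it still being home but is not conclusive, and I didn't re-check the other bottle, jar and cup, which the arm never went near.

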